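Let the loaded block trolley down the gravity track

TASK

Slide the red-knobbed locking bolt fully back towards the robot so that the loaded trolley rolls off down its sloping track by itself; leave it untouched until its orange buffer plate has passed the yellow mark. Catch it from ahead at the buffer plate, going along with it so gently that the sprung buffer never gives by more than 10 mm, bring it to a stop with the plate over the green strip and hold it still there for about two seconds. Then ease it slowly down against the red end stop without a bump, take the hand away and disturb nothing else on the bench.

Things in the scene. Friction and masses are not known exactly. Their poses are not given: they have to be found in the camera images.
- track: fixed aluminium two-rail gravity track on green feet, 660 mm long, 73 mm wide, within 0.17 rad of lying straight left-right. Origin on the table under mid width. Its y axis points level along the track downhill (to the robot's left), x away from the robot, z up. It slopes down 0.06 rad towards +y; rail tops 55 mm above the table at the origin. Rails span track y -385 to 275 mm
- yellow_mark (a point): middle of the yellow mark (12 mm long) painted across both rails, at track y -20 mm, on the rail tops; the buffer plate has passed it at travel 0.186
- green_strip (a point): middle of the green strip (70 mm long) painted on both rails, at track y 105 mm, on the rail tops; the plate's face stands over it from travel 0.27 to 0.34
- end_stop (a point): red end stop bar across the rails, 12 mm long, 20 mm high over the rails, at track y 168 mm; point at its middle, on the rail tops. The wheels meet it while the buffer plate reaches out 50 mm beyond and above it, so fingers ahead of the plate are not trapped. Nothing else stands over the rails ahead of the trolley
- trolley (a joint): travel of the trolley down the track (m): 0 at the bolt, 0.42 at the end stop. Face of the free buffer plate at track y = -0.200 + travel. Nominal: 0.80 kg (true mass -12 to +30 percent), slope force 0.47 N, dry friction 0.04 N, viscous drag 1.6 N s/m: time constant 0.5 s, final speed about 0.27 m/s (0.23 to 0.36); uncaught it reaches the end stop about 2.0 s (1.7 to 2.3) after release
- block_top (a point): middle of the top of the trolley: dark chassis on four black wheels with a machined aluminium manifold block bolted on, 70 mm wide, from 55 to 175 mm behind the face of the free buffer plate; block top 96 mm over the rails. This point is at mid length of the block, 115 mm behind that face; its y axis points downhill along the slope
- buffer (a joint): how far the sprung buffer on the trolley's front is pressed in (m): 0 free, 0.025 bottomed. Spring 160 N/m, damping 1 N s/m; just holding the trolley presses it in by about 3 mm
- buffer_face (a point): centre of the front (downhill) face of the orange buffer plate on the trolley's front: upright, 70 mm wide across the track, 9 mm thick, from 30 to 94 mm above the rail tops. The point lies 62 mm above the rail tops and moves with trolley and buffer; x across the track, y downhill
- bolt (a joint): how far the locking bolt is drawn back towards the robot, along track -x (m): 0 locked, 0.045 fully back; it frees the trolley at about 0.033. Slides against 2 N of friction plus 6 N s/m and stays where it is left
- bolt_knob (a point): mid-height centre of the bolt's upright red knob (20 mm in diameter, 30 mm high) on the robot's side of the track, at track x -0.105, y -0.247, 137 mm above the table when locked. Below it a 16 mm stem, bolt bar (top at 107 mm) and, towards the rails, a blue guide 113 mm high. The 60 mm between knob and trolley are free for fingers to push the knob towards the robot; it can be pinched too
- block_a: loose aluminium manifold block 85 x 120 x 75 mm on the green mat to the left, to be left alone; origin under its centre
- block_b: second loose aluminium manifold block 85 x 120 x 75 mm on the green mat, to be left alone; origin under its centre
- wrench: loose wrench lying on the table to the right, to be left alone; origin at its middle
- brush: loose brush lying on the table to the right, to be left alone; origin at its middle

How it is judged:
By the outcome, as a careful person would: the job done as asked, in the order asked, and still so for the second after the job is handed in, with the robot touching nothing.
It also fails if it takes over 38 s, if anything falls off the work surface, if the arm or the gripper's body presses on something with over 40 N, if the wrist force passes 120 N, or if a joint passes its speed limit or range.

ROBOT

A 7-joint arm with a two-finger parallel gripper is mounted at the origin on the work surface. World frame = base frame: x ahead of the robot, y to its left, z up, the work surface at z = 0. Lengths are in mm, angles in rad, forces in N, time in s.
With the tool pointing down it reaches from about 400 to 875 mm from the base axis. Payload 4.4 kg.
Tool frame: the origin (TCP) lies on the centre line of the jaws, within the pads' length; the fingertips stand 25 mm ahead of it and the grasp point (between the pads) lies 6 mm ahead of it; x points along the fingers, y is the direction in which the jaws open and shut, and the axes are right-handed (so a half turn about x gives the same grasp; the last joint's range is limited). The gripper opens to 85 mm and grips with 20 to 120 N. Pads are 22 mm wide; open, the fingers measure 114 mm over their backs; the gripper's body (76 mm by 85 mm) begins 54 mm behind the grasp point. The pads swing forward as they close: fully open they stand 13 mm farther back than shut.
Start: joints at [1.163, 0.628, 0.038, 1.517, -0.027, 0.996, -0.02], TCP at [217.898, -612.404, 222.713] pointing down, gripper open.
Joint ranges: [-3.06, 3.06], [-0.37, 2.12], [-1.25, 1.32], [0.18, 2.47], [-1.1, 4.24], [0.23, 1.98], [-2.94, 2.94]. Speed limits (rad/s): [2.57, 2.57, 3.14, 3.14, 3.14, 3.14, 3.14].

INTERFACE

Orientations are given as [roll, pitch, yaw] about the fixed x, y, z axes, in that order (R = Rz(yaw) Ry(pitch) Rx(roll)).
In Python, from cell import * gives the robot as it stands. The module is installed in compiled form; this text tells all that it offers.
- The arm moves only by the tool jog_arm, never from a script. Its argument "series" is a list of rows, each a list of 3 entries, a list of its own where there are three numbers: the turn, a rotation vector about the tool's x, y, z in degrees, then the shift along the tool's x, y, z in mm, then the gripper's target within -1 to 1 (shut at 1, half-way at 0, fully open at -1). In form: [[[rx, ry, rz], [dx, dy, dz], hand], ...]. A call has 1 to 8 rows; each row shifts and turns the commanded pose from where the row before left it, along the tool's axes as they then stand; what a row does not reach is not made up. A row lasts 1/8 s, in which the tool goes at most 62.5 mm and 10.7 degrees, less where a joint would pass 70% of its speed; a pose out of reach is approached as far as the arm can. A call is refused whole if a number of a shift passes 62.5 or a number of a turn 10.7, either way. A call with a gripper value outside its range is refused whole. The fingers move at their own pace and stop on an object; the grip force is fixed at half the most. Time passes only in rows, so rows that do not move let the fingers close. It gives the time, the measured TCP pose, the force and the opening at its end, in the units of the state.
- read_state(): the state, without advancing time (a new reading comes with each control period).
- get_image(name): name is "scene" or "side" or "wrist"; returns a dict with "img" (480x640x3 uint8, red, green, blue), "range_z" (480x640 float32, mm along the optical axis (not along the pixel's ray), 0 where there is no reading), "fovy" (degrees; the focal length in pixels is half the picture's height over the tangent of half this angle, whatever the lens; pixels are square), "cx", "cy" (the principal point, pixels), "cam_to_world" (4x4, takes a point from camera to world coordinates). Camera axes: x right, y up, looking along -z (the intrinsics and any distortion apply to the point x, -y, -z); pixel columns grow to the right and rows downward; lengths in mm; the calibration is good to about 2 mm. A picture is of the moment at which its call begins.
- finish_job(): hands the job in, once; it reports no verdict.
The state is a dict: "clock": time; "qpos": joint angles; "qd": joint speeds; "tau": joint torques, N m; "eef_pos": TCP position; "tool_rot": TCP orientation; "force": force on the tool from outside, world axes, zero at the start; "torque": the same for the moment, N m; "width": finger opening in mm.
Only numpy, scipy, OpenCV 4.12 (cv2) and the standard library are available. Lean on these libraries where they do the work, as an engineer would, in place of code of your own. Each camera call takes 0.05 s, during which the arm holds its last target. There are 200 camera calls.

## Working session

There is one attempt and no reset: what is moved stays moved. The work goes in short steps, Python scripts to look and compute and a tool call to move; the robot and the scene stay as the last step left them, time stands still between calls to the robot, and variables do not carry over. Pictures are saved under pics/ and viewed, about 8 in all and at most 12, crops included, and the job is handed in when it is done.

Besides the shell and the picture viewer there is one more tool, called as a command line: name --argument value ..., lists and objects as JSON in quotes. jog_arm: Moves the arm, as the interface text tells. Its arguments: {"type":"object","properties":{"series":{"type":"array"}},"required":["series"]}

```bash
mkdir -p pics
cat > h.py <<'E'
import numpy as np, cv2
from cell import *
def grab(n):
    d=get_image(n); cv2.imwrite(f'pics/{n}_{abs(hash(str(read_state()["clock"])))%9999}.png',d['img'][:,:,::-1]); return d
def ray(d,u,v):
    f=240/np.tan(np.radians(d['fovy'])/2); T=np.array(d['cam_to_world'])
    u=np.atleast_1d(u).astype(float);v=np.atleast_1d(v).astype(float)
    r=np.stack([(u-d['cx'])/f,-(v-d['cy'])/f,-np.ones_like(u)],-1)@T[:3,:3].T
    return T[:3,3],r
def onz(d,u,v,z):
    o,r=ray(d,u,v); return o+r*((z-o[2])/r[:,2:3])
def pts(d,m):
    v,u=np.nonzero(m&(d['range_z']>0)); o,r=ray(d,u,v); return o+r*d['range_z'][v,u][:,None]
E
python3 - <<'E'
from h import *
print(read_state())
for n in("scene","side"):
    d=get_image(n); cv2.imwrite(f'pics/{n}0.png',d['img'][:,:,::-1]); np.savez(f'{n}0.npz',**d)
    print(n,{k:d[k] for k in d if k not in('img','range_z')}, (d['range_z']>0).mean())
E
```

```text
{'clock': 0.0, 'qpos': array([ 1.1631901 ,  0.62932074,  0.03844795,  1.51838269, -0.02698486,
        0.9962702 , -0.02003097]), 'qd': array([ 0.00019421, -0.00114362,  0.00150202, -0.00047364,  0.00020871,
        0.00082387, -0.00124173]), 'tau': array([ 4.06002664e-05, -5.63410842e+01,  1.22714169e+00, -1.93452930e+01,
        1.12854608e-02,  1.04836375e-02,  2.19813023e-05]), 'eef_pos': array([ 217.67902201, -611.79105428,  221.80095632]), 'tool_rot': array([-1.54948589,  1.56893354,  1.93388507]), 'force': array([ 1.11553987, -0.46264923,  0.38659701]), 'torque': array([-0.00949222,  0.00560222, -0.00314198]), 'width': 85.12213707999548}
scene {'fovy': 46.92321097171029, 'cx': 329.3876442974616, 'cy': 232.30931488448522, 'cam_to_world': array([[ 6.19595862e-01, -4.54632630e-01,  6.39851654e-01,
         1.50983129e+03],
       [ 7.84603498e-01,  3.35546192e-01, -5.21350270e-01,
        -7.95449423e+02],
       [ 2.23230582e-02,  8.25056316e-01,  5.64609384e-01,
         9.40654557e+02],
       [ 0.00000000e+00,  0.00000000e+00,  0.00000000e+00,
         1.00000000e+00]])} 0.982587890625
side {'fovy': 45.00339409328617, 'cx': 320.8665327133492, 'cy': 237.59881858080786, 'cam_to_world': array([[-9.05703814e-01,  3.17850808e-01, -2.80484338e-01,
         5.91912171e+01],
       [-4.23891257e-01, -6.72671835e-01,  6.06488915e-01,
         9.89443265e+02],
       [ 4.09907742e-03,  6.68194183e-01,  7.43975626e-01,
         1.38945977e+03],
       [ 0.00000000e+00,  0.00000000e+00,  0.00000000e+00,
         1.00000000e+00]])} 0.9858561197916667
```

View pics/scene0.png

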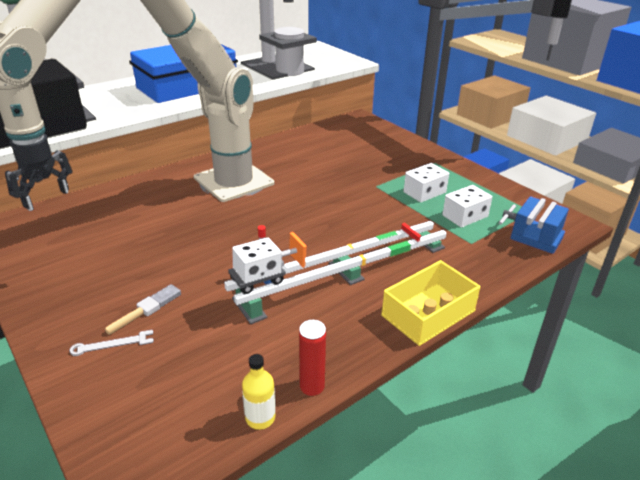

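View pics/side0.png

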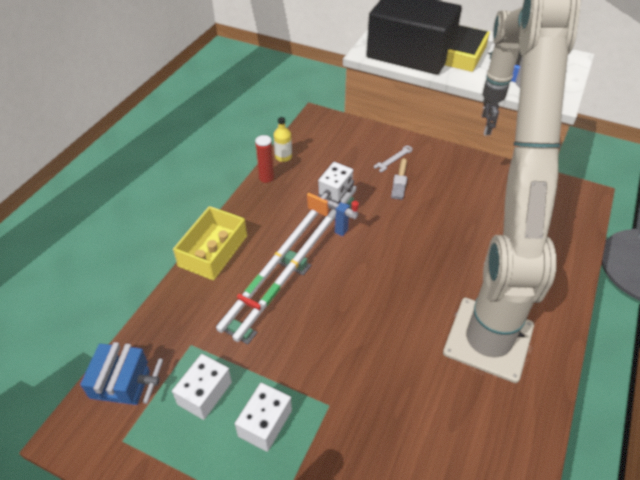

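The scene view shows the trolley at about (258,262), the orange plate at (298,248), the knob at (262,232) and the end stop at (411,232). The side view shows the plate at (318,204), the knob at (355,206) and the end stop at (248,302).

```bash
cat > m.py <<'E'
from h import *
W={'scene':dict(knob=((250,222,275,243),0),plate=((285,230,310,268),1),stop=((398,220,425,242),0)),
   'side':dict(knob=((345,196,365,216),0),plate=((303,192,330,218),1),stop=((232,290,266,312),0)),}
def mask(d,c):
    h=cv2.cvtColor(d['img'],cv2.COLOR_RGB2HSV).astype(int);H,S,V=h[...,0],h[...,1],h[...,2]
    return [((H<5)|(H>173))&(S>150)&(V>90),(H>=6)&(H<=16)&(S>150)&(V>150),(H>50)&(H<75)&(S>150)&(V>60),(H>=20)&(H<32)&(S>140)&(V>150)][c]
E
python3 - <<'E'
from m import *
R={}
for n in W:
    d=dict(np.load(n+'0.npz'))
    for k,(b,c) in W[n].items():
        m=mask(d,c); w=np.zeros_like(m); w[b[1]:b[3],b[0]:b[2]]=1; m&=w
        v,u=np.nonzero(m); p=pts(d,m)
        R[k,n]=ray(d,u.mean(),v.mean()) if len(u) else None
        print(n,k,len(u),u.mean().round(1),v.mean().round(1),np.median(p,0).round(1),p.min(0).round(),p.max(0).round())
    m=mask(d,2); w=np.zeros_like(m); b=(370,225,420,262) if n=='scene' else (240,270,275,310); w[b[1]:b[3],b[0]:b[2]]=1
    nl,l,s,ce=cv2.connectedComponentsWithStats((m&w.astype(bool)).astype(np.uint8))
    for i in range(1,nl):
        if s[i,4]>15: print(n,'green',s[i],ce[i].round(1),np.median(pts(d,l==i),0).round(1),onz(d,*ce[i],48.7).round(1))
for k in('knob','plate','stop'):
    A=[R[k,n] for n in W]; M=0;B=0
    for o,r in A:
        r=r[0]/np.linalg.norm(r[0]); P=np.eye(3)-np.outer(r,r); M=M+P;B=B+P@o
    print(k,np.linalg.solve(M,B).round(1))
E
```

```text
scene knob 94 261.4 230.9 [ 500.  -195.6  143.3] [ 281. -205.   -3.] [508. -63. 156.]
scene plate 353 297.5 248.1 [ 606.8 -161.8  132.7] [ 365. -170.   -4.] [643. -13. 166.]
scene stop 136 410.1 231.3 [645.5 204.1  61.6] [539. 195.  -2.] [683. 294.  71.]
scene green [391 243  18  11  95] [399.5 248.3] [672.9 139.3  46.4] [[674.8 135.5  48.7]]
side knob 53 354.8 205.0 [ 492.2 -188.3  146.8] [ 482. -353.   -4.] [ 544. -175.  158.]
side plate 290 316.7 203.7 [ 603.1 -153.5  134.1] [ 567. -317.   -3.] [ 704. -143.  168.]
side stop 122 248.6 301.4 [640.6 212.6  63.5] [606. 166.   0.] [681. 220.  72.]
knob [ 493.6 -193.1  140.7]
plate [ 603.2 -156.3  133.6]
stop [642.4 208.6  57.9]
```

```bash
cat > t.py <<'E'
from m import *
from scipy.spatial.transform import Rotation as Ro
psi=-0.106; O=np.array([624.3,43.,55.])
X=np.array([np.cos(psi),np.sin(psi),0]);Yl=np.array([-np.sin(psi),np.cos(psi),0])
D=Yl*np.cos(.06)-np.array([0,0,np.sin(.06)]); N=np.cross(X,D)   # downhill, normal up
Rt=np.stack([-N,-X,D],1)     # tool x down, y to robot, z downhill
def w(tx,ty,h): return O+X*tx+D*ty+N*h   # slope coords about rail-top origin
def inv(p): q=np.asarray(p)-O; return np.array([q@X,q@D,q@N])
def go(tx,ty,h):
    s=read_state(); R=Ro.from_euler('xyz',s['tool_rot']).as_matrix()
    tv=np.degrees(Ro.from_matrix(R.T@Rt).as_rotvec())
    print('t',s['clock'],'track pos',inv(s['eef_pos']).round(1),'turn',tv.round(2),'shift(after turn)',(Rt.T@(w(tx,ty,h)-s['eef_pos'])).round(1),'F',s['force'].round(1),'w',s['width'].round(1))
C0=w(0,-204.5,62)
def uv(d,p):
    T=np.array(d['cam_to_world']);c=T[:3,:3].T@(p-T[:3,3]);f=240/np.tan(np.radians(d['fovy'])/2)
    return np.array([d['cx']-f*c[0]/c[2],d['cy']+f*c[1]/c[2]])
def travel(save=None):
    d=get_image('scene')
    if save: cv2.imwrite(f'pics/{save}.png',d['img'][:,:,::-1])
    m=mask(d,1); m[:,:255]=0; m[:200]=0;m[300:]=0; m[:,450:]=0
    n,l,s,c=cv2.connectedComponentsWithStats(m.astype(np.uint8)); i=1+s[1:,4].argmax()
    r=np.arange(-20,450.); P=np.array([uv(d,C0+D*x) for x in r]); e=np.linalg.norm(P-c[i],axis=1)
    return r[e.argmin()],e.min().round(1),s[i]
E
python3 - <<'E'
from t import *
go(-72,-245,77); go(-72,-245,180); print(travel(), w(-72,-245,77), w(0,60,77))
d=dict(np.load('scene0.npz'));
for n in('scene','side'):
    d=dict(np.load(n+'0.npz')); im=d['img'][:,:,::-1].copy()
    for a,b,h in[(-36,-385,0),(36,-385,0),(-36,275,0),(36,275,0),(0,168,0),(-105,-247,67),(-36,105,0),(36,105,0),(0,-200,94),(36,-20,0)]:
        cv2.circle(im,tuple(uv(d,w(a,b,h)).round().astype(int).tolist()),1,(255,0,255),-1)
    b=(215,210,455,320) if n=='scene' else (210,150,370,345)
    im=im[b[1]:b[3],b[0]:b[2]]; cv2.imwrite(f'pics/ov_{n}.png',cv2.resize(im,None,fx=3,fy=3))
E
```

```text
Traceback (most recent call last):
  File "t.py", line 12, in go
    print('t',s['clock'],'track pos',inv(s['eef_pos']).round(1),'turn',tv.round(2),'shift(after turn)',(Rt.T@(w(tx,ty,h)-s['eef_pos'])).round(1),'F',s['force'].round(1),'w',s['width'].round(1))
                                                                                                                                                                             ^^^^^^^^^^^^^^^^
AttributeError: 'float' object has no attribute 'round'
```

```bash
sed -i "s/s\['width'\].round(1)/round(s['width'],1)/" t.py
python3 - <<'E'
from t import *
go(-72,-245,77); go(-72,-245,180); print(travel(), w(-72,-245,77), w(0,60,77))
for n in('scene','side'):
    d=dict(np.load(n+'0.npz')); im=d['img'][:,:,::-1].copy()
    for a,b,h in[(-36,-385,0),(36,-385,0),(-36,275,0),(36,275,0),(0,168,0),(-105,-247,67),(-36,105,0),(36,105,0),(0,-200,94),(36,-20,0)]:
        cv2.circle(im,tuple(uv(d,w(a,b,h)).round().astype(int).tolist()),1,(255,0,255),-1)
    b=(215,210,455,320) if n=='scene' else (210,150,370,345)
    im=im[b[1]:b[3],b[0]:b[2]]; cv2.imwrite(f'pics/ov_{n}.png',cv2.resize(im,None,fx=3,fy=3))
E
```

```text
t 0.1 track pos [-335. -703.  125.] turn [115.61   2.28   3.53] shift(after turn) [  48. -263.  458.] F [-0.6  0.4  0.5] w 85.4
t 0.1 track pos [-335. -703.  125.] turn [115.61   2.28   3.53] shift(after turn) [ -55. -263.  458.] F [-0.6  0.4  0.5] w 85.4
(np.float64(1.0), np.float64(1.5), array([289, 231,  18,  36, 352], dtype=int32)) [ 527.31787795 -187.97745603  146.55262316] [631.12518359 107.14718708 128.26360119]
```

View pics/ov_scene.png

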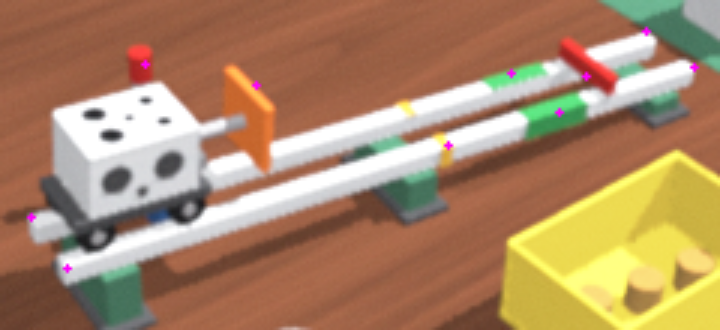

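View pics/ov_side.png

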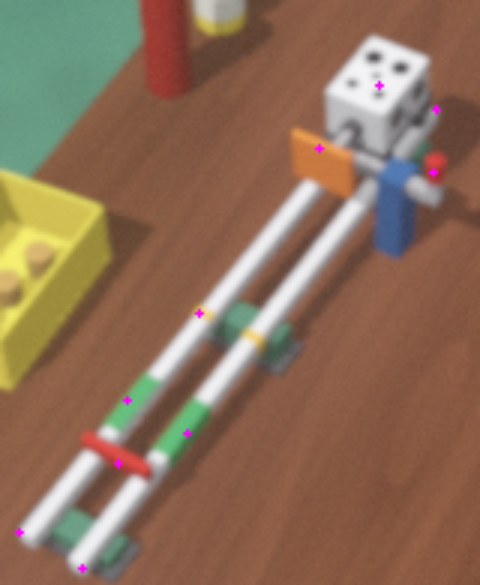

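The overlay dots fall on the rails, marks, stop and knob within a few mm in both views. I'll take the half-turn alternative, tool z uphill, to keep the wrist near mid-range.

```bash
sed -i "s/^Rt=.*/Rt=np.stack([-N,X,-D],1)     # tool x down, y away from robot, z uphill/" t.py
python3 -c "
from t import *
go(-72,-245,180)"
```

```text
t 0.15 track pos [-335.  -703.   125.1] turn [-64.32  -3.11   2.  ] shift(after turn) [ -54.9  263.  -458. ] F [ 0.3  0.6 -0.1] w 85.7
```

jog_arm --series '[[[-9.2, -0.44, 0.28], [-7, 0, 0], 1], [[-9.2, -0.44, 0.28], [-7, 0, 0], 1], [[-9.2, -0.44, 0.28], [-7, 0, 0], 1], [[-9.2, -0.44, 0.28], [-7, 0, 0], 1], [[-9.2, -0.44, 0.28], [-7, 0, 0], 1], [[-9.2, -0.44, 0.28], [-7, 0, 0], 1], [[-9.2, -0.44, 0.28], [-7, 0, 0], 1], [[0, 0, 0], [-6, 0, 0], 1]]'

```text
clock: 1.15
eef_pos: [218.0, -610.6, 277.7]
tool_rot: [0.005, 1.511, -1.672]
force: [0.1, -0.1, 0.2]
width: -0.1
```

```bash
python3 -c "
from t import *
go(-72,-245,180)"
```

```text
t 1.15 track pos [-334.9 -705.   180.7] turn [-0.03 -0.02 -0.02] shift(after turn) [   0.7  262.9 -460. ] F [ 0.1 -0.1  0.2] w -0.1
```

jog_arm --series '[[[0, 0, 0], [0, 16, -28], 1], [[0, 0, 0], [0, 33, -51], 1], [[0, 0, 0], [0, 33, -51], 1], [[0, 0, 0], [0, 33, -51], 1], [[0, 0, 0], [0, 33, -51], 1], [[0, 0, 0], [0, 33, -51], 1], [[0, 0, 0], [0, 33, -51], 1], [[0, 0, 0], [0, 33, -51], 1]]'

```text
clock: 2.15
eef_pos: [505.2, -253.0, 254.5]
tool_rot: [0.01, 1.51, -1.669]
force: [0.7, -0.5, 0.8]
width: 0.1
```

```bash
python3 -c "
from t import *
go(-72,-245,180);print(read_state()['qpos'].round(2),read_state()['qd'].round(2))"
```

```text
t 2.15 track pos [ -87.1 -318.3  180.8] turn [-0.15  0.04 -0.03] shift(after turn) [  0.8  15.1 -73.3] F [ 0.7 -0.5  0.8] w 0.1
[ 0.58  0.47 -0.3   1.73  0.24  0.95  0.07] [-0.86  0.18 -0.03 -0.23  0.07  0.11 -0.89]
```

jog_arm --series '[[[0, 0, 0], [0, 9, -45], 1], [[0, 0, 0], [0, 6, -28], 1], [[0, 0, 0], [20, 0, 0], 1], [[0, 0, 0], [30, 0, 0], 1], [[0, 0, 0], [5, 0, 0], 1]]'

```text
clock: 2.78
eef_pos: [524.9, -186.7, 193.5]
tool_rot: [-0.061, 1.511, -1.739]
force: [0.3, -0.4, 0.6]
width: -0.2
```

```bash
python3 -c "
from t import *
go(-72,-245,77);
d=get_image('wrist');cv2.imwrite('pics/w1.png',d['img'][:,:,::-1]);e=get_image('side');cv2.imwrite('pics/s1.png',cv2.resize(e['img'][120:280,260:440,::-1],None,fx=3,fy=3))
p=np.float32([uv(d,w(-105,-247,82)),uv(d,w(0,-200,94))]);print(p)
mm=mask(d,0);n,l,s,c=cv2.connectedComponentsWithStats(mm.astype(np.uint8));print(s[1:][s[1:,4]>60],c[1:][s[1:,4]>60])
"
```

```text
t 2.775 track pos [ -74.5 -246.8  124. ] turn [-0.06  0.    0.21] shift(after turn) [47.   2.5 -1.8] F [ 0.3 -0.4  0.6] w -0.2
[[262.8037  263.47156]
 [480.48392 177.59013]]
[[ 250  242   40   50 1502]] [[269.78628495 266.41611185]]
```

View pics/w1.png

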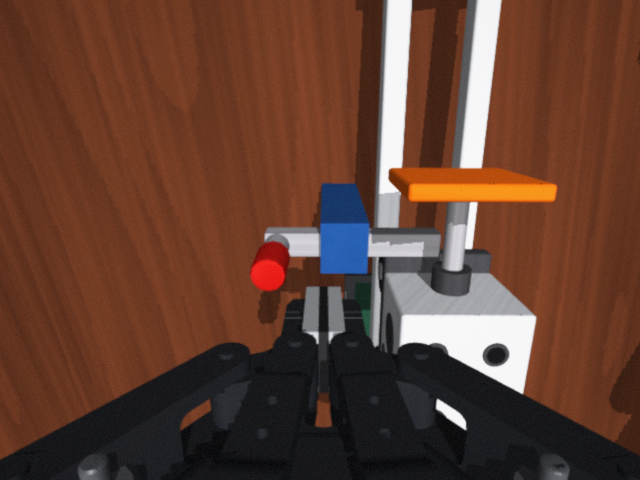

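The wrist view shows the knob at about (270,266), the shut fingers at (323,310) and the block's edge at about x=385. The fingers stand in the gap, so I'll descend.

jog_arm --series '[[[0, 0, 0], [20, 2, 0], 1], [[0, 0, 0], [18, 0, 0], 1], [[0, 0, 0], [8, 0, 0], 1], [[0, 0, 0], [0, 0, 0], 1]]'

```text
clock: 3.38
eef_pos: [528.3, -189.9, 149.7]
tool_rot: [0.012, 1.51, -1.664]
force: [0.1, 0.1, 0.1]
width: 0.0
```

```bash
cat >> t.py <<'E'
def knob(save=None):
    d=get_image('wrist'); m=mask(d,0)
    if save: cv2.imwrite(f'pics/{save}.png',d['img'][:,:,::-1])
    p=pts(d,m); q=np.array([inv(x) for x in p]); top=q[(q[:,2]>74)&(q[:,2]<92)]
    print('knob n',len(q),'med',np.median(q,0).round(1),'top',len(top),(top.mean(0) if len(top) else 0), np.percentile(q,[5,95],axis=0).round(1))
E
python3 -c "
from t import *
go(-72,-245,77);knob('w2');print(travel())"
```

```text
t 3.375 track pos [ -70.8 -247.    80. ] turn [ 0.04  0.03 -0.04] shift(after turn) [ 3.  -1.2 -2. ] F [0.1 0.1 0.1] w 0.0
knob n 2499 med [-101.7 -249.    80.4] top 1684 [-102.30060061 -252.14526755   80.64728858] [[-110.6 -260.7   57.7]
 [ -94.  -244.    82.4]]
(np.float64(1.0), np.float64(1.5), array([288, 231,  20,  36, 355], dtype=int32))
```

View pics/w2.png

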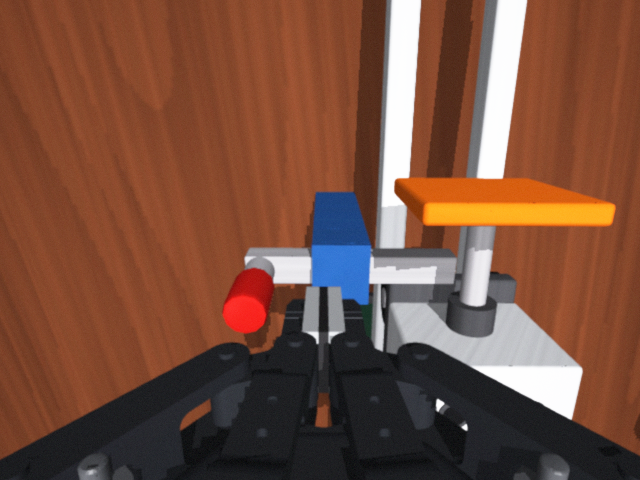

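jog_arm --series '[[[0, 0, 0], [0, -5, 4], 1], [[0, 0, 0], [0, -10, 0], 1], [[0, 0, 0], [0, -10, 0], 1], [[0, 0, 0], [0, -7, 0], 1], [[0, 0, 0], [0, 0, 0], 1]]'

```text
clock: 4.1
eef_pos: [495.1, -190.4, 149.6]
tool_rot: [-0.001, 1.51, -1.676]
force: [0.4, 0.8, 0.6]
width: 0.0
```

```bash
python3 -c "
from t import *
go(-130,-245,80);knob();print(travel())"
```

```text
t 4.1 track pos [-103.7 -251.    79.7] turn [ 0.07  0.03 -0.  ] shift(after turn) [ -0.3 -26.3  -6. ] F [0.4 0.8 0.6] w 0.0
knob n 920 med [-103.5 -245.1   68.5] top 234 [-104.52726039 -246.14132551   77.25828518] [[-111.4 -249.7   56.7]
 [ -95.1 -243.6   79.3]]
(np.float64(1.0), np.float64(1.6), array([288, 231,  20,  36, 353], dtype=int32))
```

```bash
python3 -c "
from t import *
d=get_image('wrist');cv2.imwrite('pics/w3.png',d['img'][:,:,::-1]);e=get_image('side');a=cv2.resize(e['img'][150:270,290:410,::-1],(480,480));b=get_image('scene')
np.savez('side1.npz',**e)
cv2.imwrite('pics/c3.png',np.hstack([cv2.resize(d['img'][120:440,160:480,::-1],(400,400)),cv2.resize(a,(400,400))]))
"
```

```text
(no output)
```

View pics/c3.png

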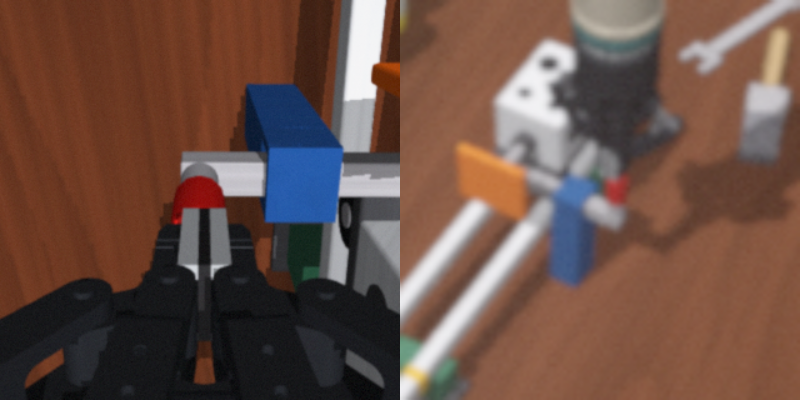

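The left crop (wrist) shows the fingers on the uphill side of the knob, in the same column as it, and the bolt has not moved. The side crop agrees. I'll measure where the fingers really are in the depth image.

```bash
python3 -c "
from t import *
d=get_image('wrist'); s=read_state()
R=Ro.from_euler('xyz',s['tool_rot']).as_matrix()
print('tip px',uv(d,s['eef_pos']+R[:,0]*25), 'tcp px',uv(d,s['eef_pos']), 'cam in track',inv(d['cam_to_world'][:3,3]))
for v in range(270,440,12):
  for u in (310,323,334):
    if d['range_z'][v,u]>0:
      o,r=ray(d,u,v);print(u,v,d['img'][v,u],inv(o+r[0]*d['range_z'][v,u]).round(1),end=' | ')
  print()
"
```

```text
tip px [319.70876403 275.41839242] tcp px [319.24392083 298.08846362] cam in track [-101.31876231 -177.60764319  230.80165891]
310 270 [127  17  18] [-107.1 -244.6   63.2] | 323 270 [140  15  12] [-101.1 -244.2   64.2] | 334 270 [129  15  15] [ -95.9 -246.5   58.4] | 
310 282 [133  12  12] [-106.8 -245.5   75. ] | 323 282 [146  20  17] [-101.2 -244.7   76.7] | 334 282 [130  16  15] [ -96.3 -247.    71.5] | 
310 294 [117 118 123] [-106.  -239.9   98.9] | 323 294 [13 15 17] [-101.2 -240.    98.6] | 334 294 [121 122 127] [ -97.1 -239.9   98.8] | 
310 306 [115 118 121] [-105.7 -240.1  107.9] | 323 306 [19 22 24] [-101.2 -239.5  109.2] | 334 306 [118 121 124] [ -97.4 -239.6  108.9] | 
310 318 [119 120 124] [-105.4 -239.9  117. ] | 323 318 [20 17 20] [-101.2 -240.2  116.3] | 334 318 [116 118 118] [ -97.6 -240.1  116.5] | 
310 330 [122 127 128] [-105.2 -240.1  124. ] | 323 330 [12  8  9] [-101.2 -239.6  124.9] | 334 330 [118 121 123] [ -97.8 -239.8  124.6] | 
310 342 [23 25 29] [-105.  -239.4  132. ] | 323 342 [50 51 53] [-101.2 -243.4  125.5] | 334 342 [21 22 23] [ -98.  -239.4  131.9] | 

[... 365 characters left out ...]
 18 17] [ -98.1 -248.5  136. ] | 
310 390 [19 23 26] [-104.5 -242.8  148.4] | 323 390 [31 33 34] [-101.2 -261.2  125.1] | 334 390 [21 20 25] [ -98.1 -251.9  136.9] | 
310 402 [29 32 34] [-105.  -256.3  136.5] | 323 402 [64 34 20] [-100.9 -437.6  -80.8] | 334 402 [19 21 25] [ -98.  -256.6  136.1] | 
310 414 [17 17 18] [-104.9 -258.2  139.2] | 323 414 [100  51  33] [-100.9 -453.7  -83.3] | 334 414 [14 14 17] [ -98.1 -258.1  139.2] | 
310 426 [19 20 23] [-104.  -240.5  162.7] | 323 426 [95 50 30] [-100.9 -468.4  -83.8] | 334 426 [27 26 28] [ -98.9 -240.6  162.6] | 
310 438 [21 24 26] [-103.8 -238.9  167.7] | 323 438 [20 21 28] [-101.2 -239.4  167.1] | 334 438 [17 17 19] [ -99.  -239.6  166.9] |
```

The depth shows the wrist camera on the downhill side. The fingertips end at about h=94 over the rails, so they passed over the knob top (82) and sit well above where the TCP figures put them. I'll check the gripper's real shape before going lower.

```bash
python3 -c "
from t import *
d=get_image('wrist'); s=read_state()
m=np.zeros((480,640),bool); m[:]=(d['img'].max(2)<75)|((np.ptp(d['img'].astype(int),axis=2)<15))
p=pts(d,m); q=(p-O)@np.stack([X,D,N],1); q=q[(abs(q[:,0]+101.2)<70)&(abs(q[:,1]+250)<45)&(q[:,2]>86)]
for a in range(-70,70,7):
  k=q[(q[:,0]+101.2>=a)&(q[:,0]+101.2<a+7)]
  if len(k)>5: print(a,len(k),'hmin',np.percentile(k[:,2],2).round(),'s range',np.percentile(k[:,1],[2,98]).round(), 'low part s',np.median(k[k[:,2]<np.percentile(k[:,2],20),1]).round())
e=get_image('side'); 
v,u=np.mgrid[150:230,325:400]; mm=np.zeros((480,640),bool); mm[150:230,325:400]=e['img'][150:230,325:400].max(2)<70
p=pts(e,mm);q=(p-O)@np.stack([X,D,N],1); q=q[(abs(q[:,0]+101)<60)&(abs(q[:,1]+250)<60)&(q[:,2]>20)];print('side dark',len(q),np.percentile(q,[1,5,50],axis=0).round(1)); k=q[q[:,2]<110]; print(k[k[:,2].argsort()][:12].round())
"
```

```text
-63 452 hmin 167.0 s range [-240. -237.] low part s -239.0
-56 2304 hmin 161.0 s range [-240. -237.] low part s -239.0
-49 3291 hmin 153.0 s range [-246. -238.] low part s -239.0
-42 5345 hmin 144.0 s range [-259. -238.] low part s -239.0
-35 4024 hmin 138.0 s range [-259. -238.] low part s -240.0
-28 2984 hmin 135.0 s range [-258. -237.] low part s -239.0
-21 2710 hmin 131.0 s range [-245. -231.] low part s -244.0
-14 5551 hmin 101.0 s range [-244. -231.] low part s -243.0
-7 5633 hmin 98.0 s range [-258. -233.] low part s -240.0
0 5617 hmin 98.0 s range [-258. -233.] low part s -240.0
7 5569 hmin 101.0 s range [-244. -231.] low part s -243.0
14 2682 hmin 131.0 s range [-245. -231.] low part s -244.0
21 2972 hmin 135.0 s range [-258. -237.] low part s -239.0
28 4038 hmin 138.0 s range [-259. -238.] low part s -240.0
35 5389 hmin 144.0 s range [-259. -238.] low part s -239.0
42 3289 hmin 153.0 s range [-245. -238.] low part s -239.0
49 2275 hmin 161.0 s range [-240. -237.] low part s -239.0
56 319 hmin 167.0 s range [-240. -237.] low part s -239.0
63 377 hmin 86.0 s range [-281. -270.] low part s -275.0
side dark 577 [[-154.  -255.7  114.8]
 [-140.6 -250.9  137.8]
 [-117.7 -234.6  197.9]]
[[-114. -251.  101.]
 [-116. -254.  104.]
 [-116. -253.  108.]
 [-116. -247.  109.]]
```

The shut fingers end 37 mm below the knuckles, which start 14 mm off the centre line. So the tips should be 31 mm lower, at about h=64. I'll go back to the gap and down, at the same height for both push and catch.

jog_arm --series '[[[0, 0, 0], [0, 18, -3], 1], [[0, 0, 0], [0, 18, 0], 1], [[0, 0, 0], [10, 0, 0], 1], [[0, 0, 0], [15, 0, 0], 1], [[0, 0, 0], [6, 0, 0], 1], [[0, 0, 0], [0, 0, 0], 1]]'

```text
clock: 5.25
eef_pos: [530.7, -193.0, 117.5]
tool_rot: [-0.03, 1.511, -1.706]
force: [0.9, 0.0, 0.4]
width: 0.3
```

```bash
cat >> t.py <<'E'
def knobx():
    d=get_image('wrist'); p=pts(d,mask(d,0)); q=(p-O)@np.stack([X,D,N],1); q=q[(q[:,2]>55)&(q[:,2]<86)]
    f=pts(d,(d['range_z']>0)&(np.ptp(d['img'].astype(int),axis=2)<12)&(d['img'].min(2)>95)); f=(f-O)@np.stack([X,D,N],1); c=inv(read_state()['eef_pos'])
    f=f[(abs(f[:,0]-c[0])<25)&(abs(f[:,1]-c[1])<20)]
    print('knob x 2..98',np.percentile(q,[2,50,98],axis=0).round(1).tolist(),'pads',np.percentile(f,[2,50,98],axis=0).round(1).tolist())
E
python3 -c "
from t import *
go(-130,-245,49);knobx();print(travel())"
```

```text
t 5.25 track pos [ -68.2 -247.9   47.8] turn [0.07 0.01 0.1 ] shift(after turn) [ -1.2 -61.8  -2.9] F [0.9 0.  0.4] w 0.3
knob x 2..98 [[-111.2, -253.1, 56.0], [-101.3, -246.1, 72.8], [-93.3, -243.4, 82.4]] pads [[-92.0, -257.9, 26.3], [-72.4, -242.9, 38.3], [-43.4, -236.4, 93.9]]
(np.float64(1.0), np.float64(1.5), array([288, 231,  20,  36, 355], dtype=int32))
```

jog_arm --series '[[[0, 0, 0], [0, -6, 0], 1], [[0, 0, 0], [0, -9, 0], 1], [[0, 0, 0], [0, -9, 0], 1], [[0, 0, 0], [0, -4, 0], 1], [[0, 0, 0], [0, 0, 0], 1]]'

```text
clock: 5.98
eef_pos: [503.4, -190.1, 118.6]
tool_rot: [-0.003, 1.51, -1.679]
force: [0.9, -0.6, 0.1]
width: 0.0
```

```bash
python3 -c "
from t import *
go(-130,-245,49);knobx();print(travel())"
```

```text
t 5.975 track pos [ -95.5 -248.    48.8] turn [0.07 0.03 0.01] shift(after turn) [ -0.2 -34.5  -3. ] F [ 0.9 -0.6  0.1] w 0.0
knob x 2..98 [[-125.6, -251.7, 56.2], [-116.8, -245.7, 74.4], [-109.8, -243.3, 82.5]] pads [[-119.0, -253.7, 25.4], [-96.5, -243.6, 37.4], [-76.6, -236.5, 94.8]]
(np.float64(1.0), np.float64(1.6), array([288, 231,  20,  36, 357], dtype=int32))
```

The bolt is about 15.5 mm out with the finger at x=-95.5, so it frees at about x=-113 and is fully back at about -125. Next is the stroke, then straight off to the catching place.

jog_arm --series '[[[0, 0, 0], [0, -10, 0], 1], [[0, 0, 0], [0, -12, 0], 1], [[0, 0, 0], [0, -10, 0], 1], [[0, 0, 0], [0, 10, -60], 1], [[0, 0, 0], [0, 20, -59], 1], [[0, 0, 0], [0, 29, -55], 1], [[0, 0, 0], [0, 34, -52], 1], [[0, 0, 0], [0, 34, -50], 1]]'

```text
clock: 7.08
eef_pos: [626.3, 74.9, 101.4]
tool_rot: [-0.04, 1.509, -1.716]
force: [1.4, -1.0, -0.4]
width: -0.6
```

```bash
python3 -c "
from t import *
print(travel('cat1'));go(0,27,49);print(travel());print(read_state()['clock'])"
```

```text
(np.float64(116.0), np.float64(1.6), array([327, 221,  20,  34, 380], dtype=int32))
t 7.125 track pos [ 3.  40.1 48.9] turn [ 0.5  -0.47 -0.29] shift(after turn) [-0.1 -3.  13.1] F [7.8 7.8 1.3] w -0.3
(np.float64(128.0), np.float64(1.4), array([331, 220,  20,  34, 386], dtype=int32))
7.175
```

```bash
python3 -c "
from t import *
print(travel());go(0,27,49);print(travel());go(0,27,49)"
```

```text
(np.float64(141.0), np.float64(1.5), array([335, 219,  20,  34, 386], dtype=int32))
t 7.225 track pos [-1.4 32.  48. ] turn [ 0.36 -0.06  0.07] shift(after turn) [-1.   1.4  5. ] F [-0.7 -1.   0.5] w 0.2
(np.float64(154.0), np.float64(1.6), array([339, 218,  20,  34, 383], dtype=int32))
t 7.275 track pos [-2.2 28.6 47.7] turn [0.2  0.1  0.16] shift(after turn) [-1.3  2.2  1.6] F [-0.5 -0.7 -0.2] w -0.3
```

```bash
cat > sim.py <<'E'
import numpy as np, itertools, sys
def sim(rows,off,m,vinf,T0=.166,v0=.256,h0=.216):
    tau=.5*m/.8*1.0; c=m/tau; F=c*vinf; dt=.001; T=T0;v=v0;h=h0+off; hv=0;hc=h0+off; mx=0;tc=None;ac=0;first=None;xs=[]
    cmd=np.concatenate([np.full(125,r/1000/125) for r in rows])
    for i,d in enumerate(cmd):
        hc+=d; w=50; a=w*w*(hc-h)+1.4*w*(d/dt-hv)*1.0; hv+=a*dt; h+=hv*dt
        x=max(0,T-h); f=0 if x<=0 else max(0,160*x+1*(v-hv))
        if x>0 and first is None: first=(i,T,v-hv)
        mx=max(mx,x); v+=(F-c*v-f)/m*dt; T+=v*dt
    return mx*1000,first and (first[0],round(first[1]*1000),round(first[2],3)),T*1000,v,(T-h)*1000
if __name__=='__main__':
    for rows in ([8,20,24,20,15,10,5,2],[4,18,23,20,15,10,5,2],[6,18,23,20,16,11,6,2],[7,20,24,22,17,12,7,3],[9,20,22,19,14,10,6,2],[10,20,22,18,13,9,5,2],[7,19,23,19,14,9,5,2]):
        R=[sim(rows+[0]*8,o,m,vi) for o in(-.006,0,.006) for m in(.7,.85,1.04) for vi in(.27,.29,.32)]
        R2=sim(rows,0,.85,.29)
        print(rows,'max',round(max(r[0] for r in R),1),'rel',min(r[1][2] for r in R),max(r[1][2] for r in R),'T contact',min(r[1][1] for r in R),max(r[1][1] for r in R),'end',[round(f(r[2] for r in R)) for f in(min,max)],R2[1])
E
python3 sim.py
```

```text
[8, 20, 24, 20, 15, 10, 5, 2] max 12.7 rel 0.07 0.141 T contact 247 292 end [317, 330] (402, 273, np.float64(0.118))
[4, 18, 23, 20, 15, 10, 5, 2] max 10.7 rel 0.077 0.14 T contact 231 274 end [309, 323] (327, 253, np.float64(0.085))
[6, 18, 23, 20, 16, 11, 6, 2] max 11.0 rel 0.069 0.128 T contact 235 279 end [314, 328] (350, 259, np.float64(0.088))
[7, 20, 24, 22, 17, 12, 7, 3] max 11.5 rel 0.069 0.122 T contact 244 294 end [325, 338] (395, 271, np.float64(0.098))
[9, 20, 22, 19, 14, 10, 6, 2] max 13.0 rel 0.086 0.145 T contact 248 287 end [314, 328] (391, 270, np.float64(0.119))
[10, 20, 22, 18, 13, 9, 5, 2] max 13.8 rel 0.086 0.156 T contact 251 288 end [311, 325] (398, 272, np.float64(0.132))
[7, 19, 23, 19, 14, 9, 5, 2] max 12.5 rel 0.075 0.139 T contact 240 282 end [311, 324] (373, 265, np.float64(0.089))
```

```bash
cat > opt.py <<'E'
from sim import *
from scipy.optimize import differential_evolution as DE
S=[(o,m,vi) for o,m,vi in((-.005,.7,.28),(-.005,1.04,.31),(0,.85,.29),(.005,.7,.28),(.005,1.04,.31),(.005,1.04,.28),(-.005,1.04,.28))]
def cost(r):
    R=[sim(list(r)+[0]*4,*s) for s in S]
    c=max(x[0] for x in R)
    for x in R:
        if x[1] is None: return 99
        c+=max(0,205-x[1][1])+max(0,x[2]-328)+max(0,285-x[2])
    return c
res=DE(cost,[(0,12),(5,28),(15,32),(12,30),(8,25),(5,20),(3,15),(1,10),(0,8),(0,4)],maxiter=14,popsize=4,seed=1,workers=-1,polish=False,updating='deferred')
print(res.fun,res.x.round(1))
r=list(res.x.round()); 
for s in S: print(s,sim(r+[0]*8,*s))
E
timeout 300 python3 opt.py
```

```text
7.869926868498078 [ 2.8 12.8 22.9 22.3 12.   7.1  6.3  2.1  2.7  3.4]
(-0.005, 0.7, 0.28) (np.float64(7.151760193877587), (225, 225, np.float64(0.161)), np.float64(308.09797030382657), np.float64(-0.0007302394617457852), np.float64(3.097970303822528))
(-0.005, 1.04, 0.31) (np.float64(7.657667863472439), (220, 224, np.float64(0.166)), np.float64(308.1204887268071), np.float64(0.008215571868917707), np.float64(3.120488726803039))
(0, 0.85, 0.29) (np.float64(5.834920282662138), (254, 233, np.float64(0.139)), np.float64(313.1526068353491), np.float64(0.00429909507694589), np.float64(3.152606835344296))
(0.005, 0.7, 0.28) (np.float64(5.903320591782002), (320, 250, np.float64(0.076)), np.float64(318.18391208469046), np.float64(-0.0041091093816377445), np.float64(3.1839120846848257))
(0.005, 1.04, 0.31) (np.float64(7.999632957394532), (303, 247, np.float64(0.077)), np.float64(317.4413816881435), np.float64(0.003960841713273229), np.float64(2.4413816881379002))
(0.005, 1.04, 0.28) (np.float64(7.927217289773026), (329, 252, np.float64(0.076)), np.float64(317.1739073460271), np.float64(0.0018585092375636538), np.float64(2.173907346021464))
(-0.005, 1.04, 0.28) (np.float64(7.071749138555516), (227, 225, np.float64(0.158)), np.float64(307.7756804389544), np.float64(0.007331533109839796), np.float64(2.7756804389503786))
```

jog_arm --series '[[[0, 0, 0], [0, 0, -3], 1], [[0, 0, 0], [0, 0, -13], 1], [[0, 0, 0], [0, 0, -23], 1], [[0, 0, 0], [0, 0, -22], 1], [[0, 0, 0], [0, 0, -12], 1], [[0, 0, 0], [0, 0, -7], 1], [[0, 0, 0], [0, 0, -6], 1], [[0, 0, 0], [0, 0, -2], 1]]'

```text
clock: 8.28
eef_pos: [636.4, 160.6, 96.3]
tool_rot: [0.003, 1.509, -1.673]
force: [-0.5, 0.3, 0.3]
width: 0.1
```

jog_arm --series '[[[0, 0, 0], [0, 0, -3], 1], [[0, 0, 0], [0, 0, -2], 1], [[0, 0, 0], [0, 0, 0], 1], [[0, 0, 0], [0, 0, 0], 1]]'

```text
clock: 8.78
eef_pos: [636.9, 166.1, 96.2]
tool_rot: [0.006, 1.51, -1.669]
force: [-0.1, 1.2, 0.1]
width: 0.3
```

```bash
python3 -c "
from t import *
print(travel('cat2'));go(0,27,49);print(travel())
e=get_image('side');cv2.imwrite('pics/c4.png',np.hstack([cv2.resize(cv2.imread('pics/cat2.png')[170:320,260:460],(400,300)),cv2.resize(e['img'][200:350,200:400,::-1],(400,300))]))"
```

```text
(np.float64(316.0), np.float64(0.8), array([387, 205,  23,  32, 376], dtype=int32))
t 8.825 track pos [ -0.5 121.   48.5] turn [ 0.06  0.03 -0.03] shift(after turn) [-0.5  0.5 94. ] F [-0.2  0.6 -0.5] w -0.1
(np.float64(316.0), np.float64(0.9), array([387, 205,  22,  32, 378], dtype=int32))
```

View pics/c4.png

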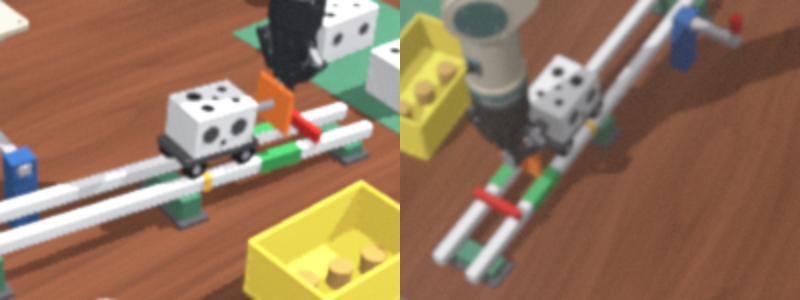

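The picture shows the trolley held by the shut fingers, with the plate over the green strip. Its travel is steady at about 0.316. Bolt and knob are drawn back. Holding 2 s.

jog_arm --series '[[[0, 0, 0], [0, 0, 0], 1], [[0, 0, 0], [0, 0, 0], 1], [[0, 0, 0], [0, 0, 0], 1], [[0, 0, 0], [0, 0, 0], 1], [[0, 0, 0], [0, 0, 0], 1], [[0, 0, 0], [0, 0, 0], 1], [[0, 0, 0], [0, 0, 0], 1], [[0, 0, 0], [0, 0, 0], 1]]'

```text
clock: 9.93
eef_pos: [636.9, 166.2, 96.2]
tool_rot: [0.006, 1.51, -1.669]
force: [0.3, 0.2, -0.8]
width: 0.1
```

jog_arm --series '[[[0, 0, 0], [0, 0, 0], 1], [[0, 0, 0], [0, 0, 0], 1], [[0, 0, 0], [0, 0, 0], 1], [[0, 0, 0], [0, 0, 0], 1], [[0, 0, 0], [0, 0, 0], 1], [[0, 0, 0], [0, 0, 0], 1], [[0, 0, 0], [0, 0, 0], 1], [[0, 0, 0], [0, 0, 0], 1]]'

```text
clock: 10.92
eef_pos: [636.9, 166.3, 96.2]
tool_rot: [0.006, 1.51, -1.669]
force: [0.1, 0.8, 0.4]
width: -0.3
```

```bash
python3 -c "
from t import *
print(travel());go(0,27,49);
e=get_image('side');p=pts(e,mask(e,0)&(np.arange(480)[:,None]<260)&(abs(np.arange(640)[None]-365)<40));q=(p-O)@np.stack([X,D,N],1);q=q[(q[:,2]>55)&(q[:,2]<90)];print('knob',len(q),np.median(q,0))
e=dict(np.load('side0.npz'));p=pts(e,mask(e,0)&(np.arange(480)[:,None]<260)&(abs(np.arange(640)[None]-365)<40));q=(p-O)@np.stack([X,D,N],1);q=q[(q[:,2]>55)&(q[:,2]<90)];print('knob0',len(q),np.median(q,0))"
```

```text
(np.float64(316.0), np.float64(0.9), array([387, 205,  23,  32, 373], dtype=int32))
t 10.975 track pos [ -0.5 121.2  48.5] turn [ 0.07  0.02 -0.02] shift(after turn) [-0.5  0.5 94.2] F [ 0.2  0.8 -0.1] w -0.1
knob 42 [-153.22930628 -247.73850188   77.33215251]
knob0 49 [-107.4775561  -248.13322337   77.57363283]
```

The bolt is 45.7 mm back, so fully drawn. Held still since about 8.6 s. Now easing down.

jog_arm --series '[[[0, 0, 0], [0, 0, -1], 1], [[0, 0, 0], [0, 0, -2], 1], [[0, 0, 0], [0, 0, -3], 1], [[0, 0, 0], [0, 0, -4], 1], [[0, 0, 0], [0, 0, -4], 1], [[0, 0, 0], [0, 0, -4], 1], [[0, 0, 0], [0, 0, -4], 1], [[0, 0, 0], [0, 0, -4], 1]]'

```text
clock: 12.02
eef_pos: [639.6, 192.3, 94.5]
tool_rot: [0.004, 1.51, -1.671]
force: [0.6, 0.3, 0.2]
width: 0.1
```

jog_arm --series '[[[0, 0, 0], [0, 0, -4], 1], [[0, 0, 0], [0, 0, -4], 1], [[0, 0, 0], [0, 0, -4], 1], [[0, 0, 0], [0, 0, -4], 1], [[0, 0, 0], [0, 0, -4], 1], [[0, 0, 0], [0, 0, -4], 1], [[0, 0, 0], [0, 0, -4], 1], [[0, 0, 0], [0, 0, -4], 1]]'

```text
clock: 13.02
eef_pos: [643.0, 224.1, 92.7]
tool_rot: [0.006, 1.51, -1.67]
force: [0.3, -0.1, 0.3]
width: -0.1
```

jog_arm --series '[[[0, 0, 0], [0, 0, -4], 1], [[0, 0, 0], [0, 0, -4], 1], [[0, 0, 0], [0, 0, -4], 1], [[0, 0, 0], [0, 0, -3], 1], [[0, 0, 0], [0, 0, -3], 1], [[0, 0, 0], [0, 0, -2], 1], [[0, 0, 0], [0, 0, -2], 1], [[0, 0, 0], [0, 0, -2], 1]]'

```text
clock: 14.02
eef_pos: [645.4, 247.7, 91.2]
tool_rot: [0.004, 1.51, -1.672]
force: [0.3, 0.3, 0.3]
width: -0.1
```

```bash
python3 -c "
from t import *
print(travel());go(0,27,49)"
```

```text
(np.float64(399.0), np.float64(0.5), array([410, 200,  20,  30, 328], dtype=int32))
t 14.075 track pos [ -0.7 203.7  48.5] turn [ 0.09  0.   -0.02] shift(after turn) [ -0.5   0.7 176.7] F [ 1.   0.7 -0.4] w -0.2
```

jog_arm --series '[[[0, 0, 0], [0, 0, -2], 1], [[0, 0, 0], [0, 0, -2], 1], [[0, 0, 0], [0, 0, -2], 1], [[0, 0, 0], [0, 0, -2], 1], [[0, 0, 0], [0, 0, -2], 1], [[0, 0, 0], [0, 0, -2], 1], [[0, 0, 0], [0, 0, -1], 1], [[0, 0, 0], [0, 0, -1], 1]]'

```text
clock: 15.08
eef_pos: [646.9, 261.6, 90.3]
tool_rot: [0.005, 1.51, -1.67]
force: [-0.2, 0.2, -1.0]
width: 0.1
```

jog_arm --series '[[[0, 0, 0], [0, 0, -1], 1], [[0, 0, 0], [0, 0, -1], 1], [[0, 0, 0], [0, 0, -1], 1], [[0, 0, 0], [0, 0, -1], 1], [[0, 0, 0], [0, 0, -1], 1], [[0, 0, 0], [0, 0, -1], 1], [[0, 0, 0], [0, 0, -1], 1], [[0, 0, 0], [0, 0, -1], 1]]'

```text
clock: 16.08
eef_pos: [647.8, 269.5, 89.9]
tool_rot: [0.006, 1.51, -1.669]
force: [0.3, 0.3, 0.7]
width: -0.3
```

jog_arm --series '[[[0, 0, 0], [0, 0, -1], 1], [[0, 0, 0], [0, 0, -1], 1], [[0, 0, 0], [0, 0, -1], 1], [[0, 0, 0], [0, 0, -1], 1], [[0, 0, 0], [0, 0, -1], 1], [[0, 0, 0], [0, 0, -1], 1], [[0, 0, 0], [0, 0, -1], 1], [[0, 0, 0], [0, 0, -1], 1]]'

```text
clock: 17.08
eef_pos: [648.5, 277.5, 89.4]
tool_rot: [0.005, 1.51, -1.671]
force: [0.8, 0.4, 0.7]
width: -0.2
```

```bash
python3 -c "
from t import *
print(travel());go(0,27,49)"
```

```text
(np.float64(424.0), np.float64(0.6), array([418, 200,  19,  29, 328], dtype=int32))
t 17.125 track pos [ -0.8 233.5  48.5] turn [ 0.09  0.01 -0.02] shift(after turn) [ -0.5   0.8 206.5] F [ 0.2  0.1 -0.8] w -0.0
```

jog_arm --series '[[[0, 0, 0], [0, 0, -1], 1], [[0, 0, 0], [0, 0, -1], 1], [[0, 0, 0], [0, 0, -1], 1], [[0, 0, 0], [0, 0, -1], 1], [[0, 0, 0], [0, 0, -1], 1], [[0, 0, 0], [0, 0, -1], 1], [[0, 0, 0], [0, 0, -1], 1], [[0, 0, 0], [0, 0, -1], 1]]'

```text
clock: 18.12
eef_pos: [649.4, 285.4, 89.0]
tool_rot: [0.006, 1.51, -1.669]
force: [0.3, 0.8, -0.1]
width: 0.2
```

```bash
python3 -c "
from t import *
print(travel('end1'));go(0,27,49);e=get_image('side');cv2.imwrite('pics/c5.png',np.hstack([cv2.resize(cv2.imread('pics/end1.png')[160:310,320:520],(400,300)),cv2.resize(e['img'][220:370,180:380,::-1],(400,300))]))"
```

```text
(np.float64(424.0), np.float64(0.6), array([418, 200,  19,  29, 325], dtype=int32))
t 18.175 track pos [ -0.8 241.5  48.5] turn [ 0.09  0.01 -0.02] shift(after turn) [ -0.5   0.8 214.5] F [ 0.4  0.5 -0.6] w 0.2
```

View pics/c5.png

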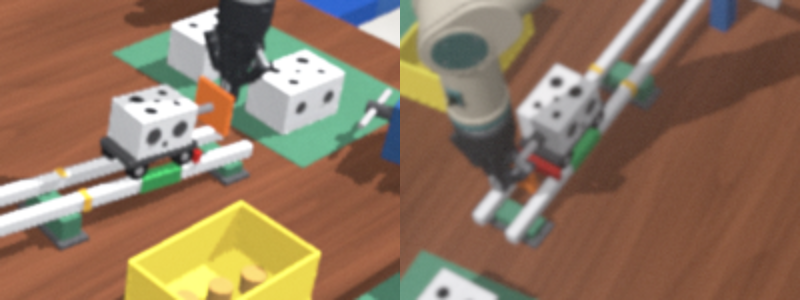

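The picture shows the wheels at the red stop and the plate beyond it. The plate stayed at 424 while the hand went 8 mm on, so it is free. Moving the hand away.

jog_arm --series '[[[0, 0, 0], [0, 0, -4], 1], [[0, 0, 0], [-4, 0, -2], 1], [[0, 0, 0], [-15, 0, 0], 1], [[0, 0, 0], [-30, 0, 0], 1], [[0, 0, 0], [-40, 0, 0], 1], [[0, 0, 0], [-40, 0, 0], 1], [[0, 0, 0], [-20, 0, 0], 1], [[0, 0, 0], [0, 0, 0], 1]]'

```text
clock: 19.23
eef_pos: [652.1, 301.2, 240.5]
tool_rot: [0.083, 1.513, -1.592]
force: [-0.0, 0.6, -0.8]
width: -0.1
```

```bash
python3 -c "
from t import *
print(travel());go(0,27,49);print(travel('fin'));print(finish_job())"
```

```text
(np.float64(423.0), np.float64(1.0), array([418, 200,  19,  29, 307], dtype=int32))
t 19.275 track pos [ -0.5 247.4 198.7] turn [ 0.07 -0.03 -0.12] shift(after turn) [149.7   0.5 220.4] F [0.3 0.  0.3] w 0.2
(np.float64(423.0), np.float64(1.0), array([418, 200,  19,  29, 307], dtype=int32))
the job is handed in; nothing more can be done
None
```

I carried out the whole sequence and handed the job in at about 19.3 s; the tool gave no verdict.

- **Bolt:** I pushed the red knob fully back; the side camera showed it 45.7 mm from where it started.
- **Catch:** The trolley ran free past the yellow mark. My model of the catch put first contact at a travel of about 0.225–0.25 m, after the 0.186 m mark. I caught it with shut fingers going along with it.
- **Hold:** I stopped it at a travel of about 0.316 m, over the green strip (0.27–0.34 m), and held it there for a little over 2 s. The reading did not change.
- **End stop:** I eased it down at 8 mm/s for the last stretch. The plate then stayed at a reading of about 0.424 m while the hand went on 8 mm. It still read 0.423 m after the hand had gone up clear. My readings run about 1–3 mm high.

**What went wrong:** my first push passed over the knob without touching it. The wrist depth image put the shut fingertips about 40 mm higher than the tool data suggested, so I lowered the hand and pushed again.

**Not checked directly:**
- **Buffer:** I could not measure how far it gave during the catch. My model of the catch gave at most about 8 mm against the 10 mm limit.
- **Other items:** I did not measure the loose blocks, wrench and brush again at the end. The hand did not go near them, and no unexpected force showed.

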